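# Refit and clamp the filter of a solder-fume extractor

## Robot

A 7-joint arm with a two-finger parallel gripper is mounted at the origin on the work surface. World frame = base frame: x ahead of the robot, y to its left, z up, the work surface at z = 0. Lengths are in m, angles in degrees, forces in N, time in s.
With the tool pointing down it reaches from about 0.4 to 0.9 m from the base axis. Payload 5.6 kg.
Tool frame: the origin (TCP) lies on the centre line of the jaws, within the pads' length; the fingertips stand 8 mm ahead of it and the grasp point (between the pads) lies 11 mm behind it; z points along the fingers, y is the direction in which the jaws open and shut (so a half turn about z gives the same grasp; the last joint's range is limited). The gripper opens to 92 mm and grips with 3 to 60 N. Pads are 20 mm wide; open, the fingers measure 128 mm over their backs; the gripper's body (75 mm by 189 mm) begins 69 mm behind the grasp point.
Start: joints at [61.077, 26.786, -0.665, 91.828, 0.344, 61.387, -3.226], TCP at [0.29, -0.582, 0.223] pointing down, gripper open.
Joint ranges: [-144.91, 144.91], [-17.63, 115.5], [-89.93, 88.59], [15.96, 139.68], [-74.01, 254.01], [8.47, 105.57], [-167.45, 167.45]. Speed limits (degrees/s): [147.25, 147.25, 180, 180, 180, 180, 180].

## Interface

Orientations are given as [roll, pitch, yaw] about the fixed x, y, z axes, in that order (R = Rz(yaw) Ry(pitch) Rx(roll)).
In Python, from station import bot gives the robot as it stands.
- The arm moves only by the tool drive_tool, never from a script. Its arguments are lists of equal length, an entry for each row: "grip": the finger opening in cm, from 0 to 9.19; "slide": the shift along the world's x, y, z in cm, a list of three; "roll": the turn about the world's z in rad. In form: {"grip": [grip, ...], "slide": [[dx, dy, dz], ...], "roll": [roll, ...]}. A call has exactly 5 rows; each row shifts and turns the commanded pose from where the row before left it; what a row does not reach is not made up. A row lasts 1/10 s, in which the tool goes at most 50 mm and 8.59 degrees, less where a joint would pass 70% of its speed; a pose out of reach is approached as far as the arm can. A call with a gripper value outside its range is refused whole. The fingers move at their own pace and stop on an object; the grip force is fixed at half the most. Time passes only in rows, so rows that do not move let the fingers close, or fill a call up. It gives the time, the measured TCP pose, the force and the opening at its end, in the units of the state.
- bot.state(): the state, without advancing time (a new reading comes with each control period).
- bot.snapshot(name): name is "scene" or "top" or "wrist"; returns (picture, depth): 384x512x3 uint8, red, green, blue; 384x512 float32, m along the optical axis (not along the pixel's ray), 0 where there is no reading.
- bot.camera_params(name): a dict with "camera_matrix" (3x3 intrinsics, pixels), "origin" and "orientation" of the camera in the world. Camera axes: x right, y down, z forward; pixel columns grow to the right and rows downward; lengths in m; the calibration is good to about 2 mm. A picture is of the moment at which its call begins: read the wrist's pose just before it. camera_params takes no time and is no camera call; for the wrist camera it gives the pose at the moment of the call.
- bot.sign_off(): hands the job in, once; it reports no verdict.
Trained networks look in the newest picture that a camera, given by its name, has taken for a name from the list of things; names that differ only in an ending like _2 or _b are one class to them, and where a whole thing is asked for, a point or a joint stands for the part that bears it (a point fixed in the world has none). Each returns a list of dicts, best first, with "score" (0 to 1); they miss things now and then, are a little off and sometimes report something else, mostly with a low value. They report only what shows in the picture. A call takes as long as a camera call. They do not tell look-alikes from the thing itself.
- bot.boxes_of(label, camera): "location" ([column, row] in pixels, amid what is visible of it).
- bot.outline_of(label, camera): "pixels" (384x512 bool, what is visible of it) and "location" ([column, row] in pixels, amid what is visible of it).
The state is a dict: "time_s": time; "joint_pos": joint angles; "qd": joint speeds; "joint_torque": joint torques, N m; "ee_pos": TCP position; "orientation": TCP orientation; "ft_force": force on the tool from outside, world axes, zero at the start; "wrist_torque": the same for the moment, N m; "grip_width": finger opening in m.
Only numpy, scipy, OpenCV 4.12 (cv2) and the standard library are available. Lean on these libraries where they do the work, as an engineer would, in place of code of your own. Each camera call takes 0.05 s, during which the arm holds its last target.

## Task

Refit the fume extractor's filter unit on its fan base: seat it upright and fully home on the two pegs, with its ledge towards the sliding clamp, drawing the clamp back first if it is in the way, and then slide the clamp to its stop so that its lip covers the ledge. Lower the filter gently instead of dropping it, keep it upright on the way, and leave the other things on the bench where they stand, without hitting the stand.

Things in the scene. Friction and masses are not known exactly. Their poses are not given: they have to be found in the camera images.
- filter_unit: loose filter unit, 0.5 kg, bare aluminium, 129 mm high. Origin: centre of its underside. Foot plate 130 (x) by 120 (y) by 24 mm with two through holes at x = -38 (21 mm wide) and x = +38 mm (15 mm wide), y = 0. On it a box 110 by 85 mm from y = -55 to +30, up to z = 84 mm, black air slots on its -y face; the foot sticks out past it on the +y side as a bare ledge. Black bail handle on top
- filter_handle (a point): centre of the filter unit's handle bar, at y = -8, z = 122 mm in its frame, axes as the unit's. The bar lies along x, 14 mm thick (y), 13 mm high, 68 mm free between its posts, 31 mm of free space under it
- filter_ledge (a point): middle of the top of the filter unit's 30 mm wide ledge (y = +45, z = 24 mm in its frame)
- fan_base: fan base, fixed, white plastic box 150 (x) by 300 (y) by 50 mm high. Origin: centre of its underside. On its top two upright steel pegs, 19 mm high with tapered tips, at x = -38 mm (18 mm thick) and x = +38 mm (12 mm thick), both at y = -75 mm; the clamp slides along y on the +y half
- seat (a point): the seat: on the fan base's top (50 mm above the bench), midway between the two pegs; axes as the fan base's. A fully seated filter unit has its underside's centre here and its axes parallel with these: its ledge on the +y side, towards the clamp
- clamp (a joint): sliding clamp, in m: 0 = drawn fully back (base's +y end), 0.080 = at its stop; moves along the base's -y as it grows; needs 3 N, stays where left. Steel block 100 (x) by 80 (y), 38 mm high above the base, with a lip 21 mm long on its -y face, 27 to 38 mm above the base. At the stop the lip reaches 18 mm in over the seated foot; above about 0.055 it blocks seating
- clamp_grip (a point): where to grip the clamp: 15 mm below the top of its upright black fin, which is 14 mm thick (x), 44 mm long (y) and stands 45 mm above the block. 118 mm above the bench; axes as the fan base's
- stand: fixed bench stand with a column: foot 90 mm wide, column 18 mm thick and 318 mm high, a short arm at the top pointing away from the robot. Origin: centre of its underside. Must not be struck
- pen_can: steel can of pens, 74 mm wide, 95 mm high (pens to 145 mm); bystander. Origin: centre of its underside
- wash_bottle: white bottle, 64 mm wide, 155 mm high; bystander. Origin: centre of its underside
- spare_drum: another filter: a round drum 88 mm wide, 70 mm high, without foot or handle; not to be used; bystander. Origin: centre of its underside
- meter: handheld meter lying flat, 150 (x) by 72 (y) by 36 mm; bystander. Origin: centre of its underside
- solder_reel: metal reel standing on its flange, 64 mm wide, 46 mm high; bystander. Origin: centre of its underside
- screwdriver: screwdriver lying along its x, about 200 mm long; bystander. Origin: underside of its middle
There are look-alikes about, which are no part of the job. Several things have the shape of the filter_unit; the one meant has the colours described above.

How it is judged:
By the outcome, as a careful person would: the job done as asked, in the order asked, and still so for the second after the job is handed in, with the robot touching nothing.
It also fails if it takes over 64 s, if anything falls off the work surface, if the arm or the gripper's body presses on something with over 40 N, if the wrist force passes 120 N, or if a joint passes its speed limit or range.

## Working session

There is one attempt and no reset: what is moved stays moved. The work goes in short steps, Python scripts to look and compute and a tool call to move; the robot and the scene stay as the last step left them, time stands still between calls to the robot, and variables do not carry over. Pictures are saved under pics/ and viewed, and the job is handed in when it is done.

Besides the shell and the picture viewer there is one more tool, called after "Request:" by a JSON object that holds its "method" and its "body", one argument or row to a line. drive_tool: Moves the arm, as the interface text tells. Its arguments: {"type":"object","properties":{"grip":{"type":"array"},"slide":{"type":"array"},"roll":{"type":"array"}},"required":["grip","slide","roll"]}

```bash
ls; mkdir -p pics
python3 - <<'E'
from station import bot
import cv2
s=bot.state(); print(s)
for n in ("scene","top","wrist"):
    p,d=bot.snapshot(n); cv2.imwrite(f"pics/{n}0.png",p[:,:,::-1])
    import numpy as np; np.savez(f"{n}0.npz",p=p,d=d)
    c=bot.camera_params(n); print(n,c)
    for l in ("filter_unit","fan_base","clamp","stand"):
        print(n,l,[(r['score'],r['location']) for r in bot.boxes_of(l,n)])
E
```

```text
pics
{'time_s': 0.0, 'joint_pos': array([61.07768302, 26.83604527, -0.66682657, 91.88130578,  0.34280787,
       61.3859966 , -3.22582751]), 'qd': array([-0.02515156,  0.06349985,  0.02368308, -0.02685961,  0.00134966,
       -0.0049574 , -0.01342259]), 'joint_torque': array([-1.57020304e-04, -5.20566165e+01, -1.24612314e-02, -2.43749034e+01,
       -5.66188304e-02,  1.73073937e-02,  1.96550104e-04]), 'ee_pos': array([ 0.28931373, -0.58142165,  0.22163705]), 'orientation': array([-1.79898788e+02,  5.32576237e-03,  2.64562171e+01]), 'ft_force': array([ 0.33995142,  1.0760596 , -0.0636389 ]), 'wrist_torque': array([ 0.03154194, -0.0288324 , -0.06097573]), 'grip_width': 0.09166946932405226}
scene {'camera_matrix': array([[401.09910323,   0.        , 248.21885783],
       [  0.        , 401.09910323, 193.30977132],
       [  0.        ,   0.        ,   1.        ]]), 'origin': array([1.05346482, 0.60852179, 0.87523504]), 'orientation': array([-133.27786155,    1.09448868,  140.20511581])}
scene filter_unit [(0.96, [247.7, 146.6]), (0.95, [202.3, 170.1]), (0.75, [207.8, 118.2])]
scene fan
[... 376 characters left out ...]
8669169]), 'orientation': array([-176.56886884,   -0.21191224,  -90.47680669])}
top filter_unit [(0.87, [377.8, 246.2]), (0.85, [316.4, 190.7]), (0.67, [322.4, 242.7])]
top fan_base [(0.73, [183.9, 196.9])]
top clamp [(0.87, [173.2, 197.2])]
top stand [(0.88, [247.6, 135.7])]
wrist {'camera_matrix': array([[315.44522029,   0.        , 257.56099632],
       [  0.        , 315.44522029, 191.87074191],
       [  0.        ,   0.        ,   1.        ]]), 'origin': array([ 0.34870879, -0.55211366,  0.38382017]), 'orientation': array([ 1.65933470e+02,  2.40018908e-02, -6.35904757e+01])}
wrist filter_unit [(0.88, [45.1, 34.1]), (0.86, [207.2, 85.1])]
wrist fan_base []
wrist clamp []
wrist stand []
```

View pics/scene0.png

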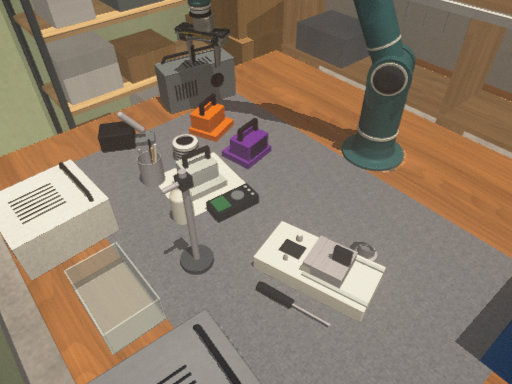

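View pics/top0.png

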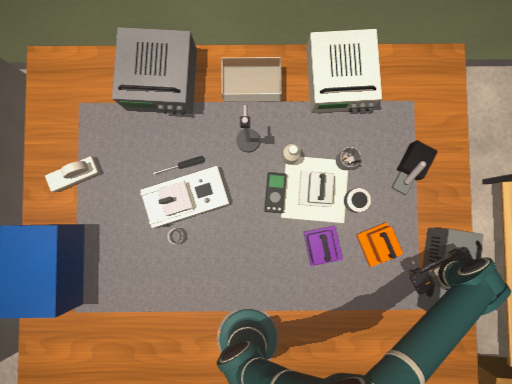

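View pics/wrist0.png

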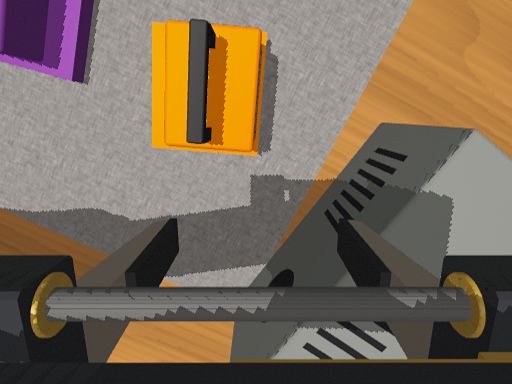

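The target is the bare aluminium unit, at about (319,188) in the top view. The orange and purple ones are look-alikes. The clamp on the fan base is at about (173,197). Next I'll measure both from the point clouds.

```bash
cat > h.py <<'E'
import numpy as np, cv2
from scipy.spatial.transform import Rotation as R
def cloud(d,c):
    K=c['camera_matrix']; v,u=np.mgrid[:d.shape[0],:d.shape[1]]
    P=np.stack([(u-K[0,2])/K[0,0]*d,(v-K[1,2])/K[1,1]*d,d],-1)
    return P@R.from_euler('xyz',c['orientation'],degrees=True).as_matrix().T+c['origin']
def crop(p,u0,u1,v0,v1,f,name):
    cv2.imwrite(name,cv2.resize(p[v0:v1,u0:u1,::-1],None,fx=f,fy=f,interpolation=cv2.INTER_NEAREST))
def rect(P):
    (cx,cy),(w,h),a=cv2.minAreaRect((P[:,:2]*1000).astype(np.float32)); return np.round([cx,cy,w,h,a],1)
E
python3 - <<'E'
from station import bot
from h import *
for n,regs in (("top",{"filt":(285,360,150,225),"base":(135,235,160,232),"stand":(230,280,100,160)}),):
    z=np.load(n+"0.npz");p,d=z['p'],z['d'];W=cloud(d,bot.camera_params(n))
    for k,(a,b,c,e) in regs.items():
        crop(p,a,b,c,e,7,f"pics/{k}_top.png")
        w=W[c:e,a:b].reshape(-1,3)
        print(k,"zhist",np.histogram(w[:,2],bins=np.arange(-.01,.36,.01))[0])
        for lo,hi in ((.012,.035),(.04,.06),(.07,.1),(.08,.093),(.1,.15),(.3,.34)):
            m=(w[:,2]>lo)&(w[:,2]<hi)
            if m.sum()>8: print(k,lo,hi,m.sum(),rect(w[m]),w[m].mean(0).round(4))
E
```

```text
filt zhist [ 876 2719  102  381   98   67  153  145  130  564   83   52   59   84
   53   12   23    2    0    0    0    0    0    0    0    0    0    0
    0    0    0    0    0    0    0    0]
filt 0.012 0.035 503 [ 573.3 -274.4  265.8  273.1   85.4] [ 0.5663 -0.2549  0.0249]
filt 0.04 0.06 220 [ 583.6 -281.4  229.8  272.4    0.8] [ 0.5597 -0.3665  0.0521]
filt 0.07 0.1 777 [ 585.2 -278.3  272.4  220.8   89.4] [ 0.5705 -0.2887  0.0843]
filt 0.08 0.093 598 [ 588.8 -287.7  182.1  270.     6.4] [ 0.5647 -0.2785  0.0852]
filt 0.1 0.15 260 [ 653.  -278.1  217.2  198.3   37.2] [ 0.6159 -0.2397  0.1214]
base zhist [1158 2468  107  120   42  892 1516   62   10  493  235    4   10   12
   41    0    0    0    0    0    0    0    0    0    0    0    0    0
    0    0    0    0    0    0    0    0]
base 0.012 0.035 224 [540.5 227.3 250.  292.9  17.3] [0.6119 0.2266 0.0223]
base 0.04 0.06 2408 [514.9 223.6 183.9 301.   17.3] [0.5324 0.2153 0.0511]
base 0.07 0.1 738 [530.6 226.7 100.1 159.8  16.9] [0.5219 0.2518 0.0885]
base 0.08 0.093 675 [522.1 254.7 100.1 101.3  16.8] [0.5221 0.2522 0.0882]
base 0.1 0.15 67 [513.6 281.   14.2  43.3  14.9] [0.5133 0.2788 0.1279]
stand zhist [ 685 1645  281  154    4    2    4    3    0    3    2    5    2    3
    3    2    4    4    4    5    2    3    4    3    4    2    0    0
    2   18   45   55   26    9    0    0]
stand 0.012 0.035 414 [787.6 -32.5 188.2 229.6  89.5] [ 0.7607 -0.0112  0.0188]
stand 0.1 0.15 15 [740.   -6.7  15.4   4.4  87.2] [ 0.7397 -0.007   0.1221]
stand 0.3 0.34 90 [747.1  -6.8  24.8  29.8  89.8] [ 0.7459 -0.007   0.3102]
```

View pics/filt_top.png

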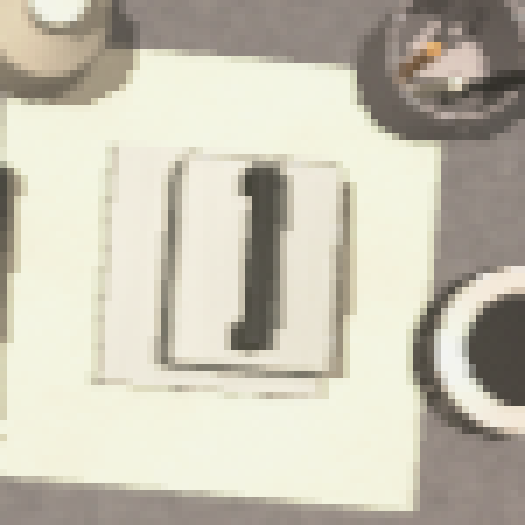

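View pics/base_top.png

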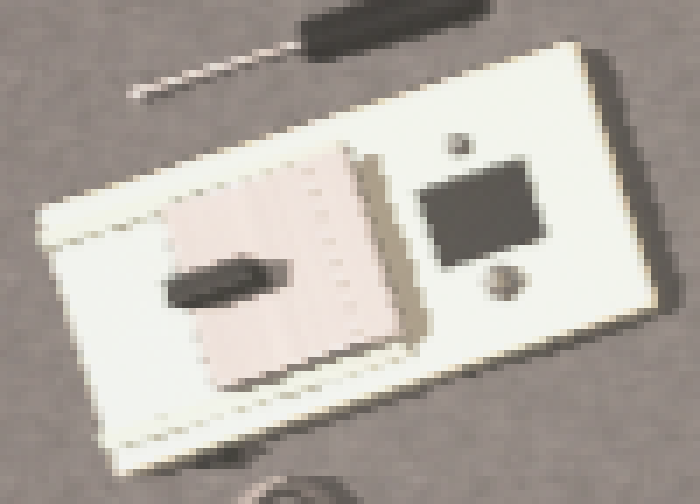

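Run:
```python
from h import *
z=np.load("scene0.npz");crop(z['p'],140,280,95,235,5,"pics/sc_f.png");crop(z['p'],240,400,215,325,5,"pics/sc_b.png")
```

```text
(no output)
```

View pics/sc_f.png

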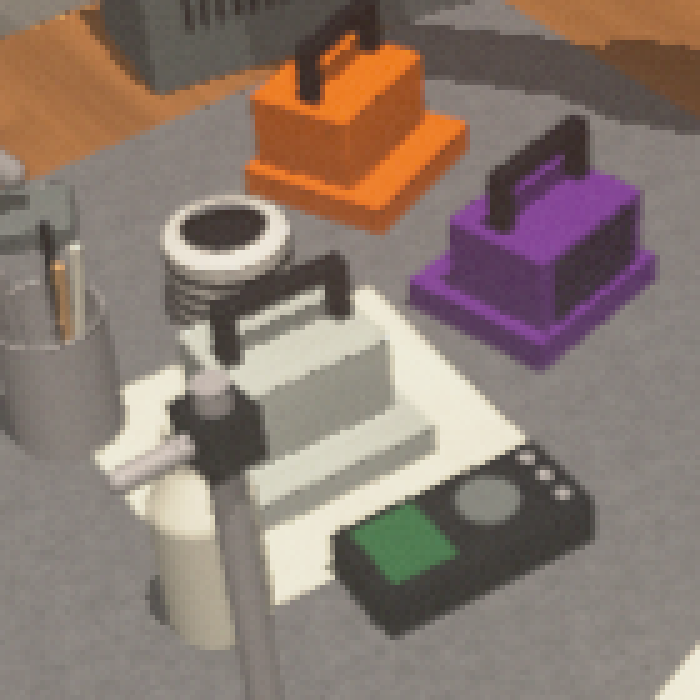

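View pics/sc_b.png

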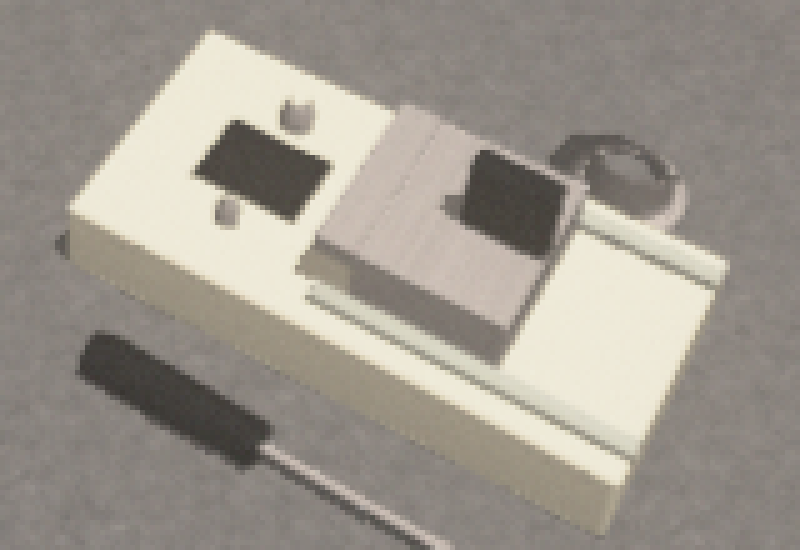

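Run:
```python
from station import bot
from h import *
c=bot.camera_params("top");z=np.load("top0.npz");p,d=z['p'],z['d'];W=cloud(d,c)
def sel(lo,hi,box):
    u0,u1,v0,v1=box; m=(W[...,2]>lo)&(W[...,2]<hi); k=np.zeros_like(m);k[v0:v1,u0:u1]=1; m&=k
    n,l,s,_=cv2.connectedComponentsWithStats(m.astype(np.uint8),connectivity=4)
    i=1+np.argmax(s[1:,4]); return W[l==i]
for nm,lo,hi,b in (("foot",.017,.032,(296,340,165,210)),("box",.077,.095,(305,337,168,206)),("bar",.108,.14,(312,330,168,206)),
  ("basetop",.04,.06,(135,235,160,232)),("clamp",.08,.095,(150,200,170,220)),("fin",.1,.15,(150,200,180,210))):
    w=sel(lo,hi,b); print(nm,len(w),rect(w),"z",np.median(w[:,2]).round(4))
# pegs by back-projecting pixels
w=W[160:232,190:235].reshape(-1,3); 
for (u,v) in ((135+459/7,160+145/7),(135+505/7,160+283/7)):
    q=W[int(v)-2:int(v)+3,int(u)-2:int(u)+3].reshape(-1,3); print(q[q[:,2]>.057].round(3))
```

```text
foot 359 [ 558.9 -261.2  117.7  130.9   85.4] z 0.0251
box 582 [ 557.2 -275.2   86.8  110.4   85.5] z 0.0849
bar 118 [ 558.1 -270.5   15.2   92.3   85.3] z 0.1291
basetop 2403 [529.7 228.2 152.9 301.   17.3] z 0.051
clamp 719 [522.1 254.7 100.1 101.3  16.8] z 0.0886
fin 67 [513.6 281.   14.2  43.3  14.9] z 0.1312
[[0.592 0.172 0.066]
 [0.592 0.168 0.07 ]
 [0.592 0.164 0.069]
 [0.589 0.172 0.065]
 [0.588 0.164 0.067]
 [0.589 0.162 0.059]
 [0.585 0.168 0.066]
 [0.584 0.164 0.07 ]
 [0.582 0.166 0.057]]
[[0.522 0.15  0.065]
 [0.522 0.146 0.067]
 [0.522 0.143 0.062]
 [0.522 0.14  0.061]
 [0.518 0.139 0.066]
 [0.514 0.138 0.071]
 [0.511 0.15  0.066]
 [0.511 0.146 0.067]
 [0.511 0.142 0.067]
 [0.511 0.139 0.066]
 [0.508 0.147 0.061]
 [0.508 0.144 0.058]]
```

Filter: yaw about −4.6°, bar at (0.558, −0.2705). Base: yaw about 17.1°, seat at about (0.552, 0.156). The clamp is at about q=0.070, which blocks seating, so it has to be drawn back first. Moving to the fin now.

Request:
{"method": "drive_tool", "body": {
  "grip": [9, 9, 9, 9, 9],
  "slide": [
    [2, 3, 1],
    [3, 3.5, 1],
    [3, 3.5, 1],
    [3, 3.5, 0],
    [3, 3.5, 0]
  ],
  "roll": [0.06, 0.06, 0.06, 0.06, 0.06]
}}

```text
time_s: 1.25
ee_pos: [0.4307, -0.4106, 0.2534]
orientation: [179.9, 0.0, 43.8]
ft_force: [1.4, -0.3, 0.1]
grip_width: 0.0896
```

Request:
{"method": "drive_tool", "body": {
  "grip": [9, 9, 9, 9, 9],
  "slide": [
    [1, 4.2, 0],
    [1, 4.2, 0],
    [1, 4.2, 0],
    [1, 4.2, 0],
    [1, 4.2, 0]
  ],
  "roll": [0.07, 0.07, 0.07, 0.07, 0.07]
}}

```text
time_s: 1.75
ee_pos: [0.4798, -0.2003, 0.2529]
orientation: [180.0, 0.0, 63.9]
ft_force: [0.7, -0.6, 0.4]
grip_width: 0.0902
```

Request:
{"method": "drive_tool", "body": {
  "grip": [9, 9, 9, 9, 9],
  "slide": [
    [0, 4.2, 0],
    [0, 4.2, 0],
    [0, 4.2, 0],
    [0, 4.2, 0],
    [0, 4.2, 0]
  ],
  "roll": [0.07, 0.07, 0.07, 0.07, 0.07]
}}

```text
time_s: 2.25
ee_pos: [0.4794, 0.0096, 0.253]
orientation: [179.9, 0.0, 83.9]
ft_force: [0.6, 0.1, -0.1]
grip_width: 0.0901
```

```bash
cat >> h.py <<'E'
def comp(W,lo,hi,xr,yr):
    m=(W[...,2]>lo)&(W[...,2]<hi)&(W[...,0]>xr[0])&(W[...,0]<xr[1])&(W[...,1]>yr[0])&(W[...,1]<yr[1])
    n,l,s,_=cv2.connectedComponentsWithStats(m.astype(np.uint8),connectivity=4)
    return W[l==1+np.argmax(s[1:,4])]
E
python3 - <<'E'
from station import bot
from h import *
c=bot.camera_params("wrist");p,d=bot.snapshot("wrist");print(bot.state()['ee_pos'],c['origin'])
cv2.imwrite("pics/w1.png",p[:,:,::-1]);W=cloud(d,c);np.savez("w1.npz",p=p,W=W)
for nm,lo,hi in (("base",.04,.058),("clamp",.08,.095),("fin",.12,.14)):
    w=comp(W,lo,hi,(.35,.75),(.05,.45));print(nm,len(w),rect(w),np.median(w[:,2]))
E
```

```text
[0.47905474 0.01748069 0.253344  ] [0.48493927 0.07668913 0.41418317]
base 13838 [552.1 152.  149.3 134.9  17.2] 0.04905500530584464Traceback (most recent call last):
  File "<stdin>", line 6, in <module>
  File "h.py", line 14, in comp
    return W[l==1+np.argmax(s[1:,4])]
                  ~~~~~~~~~^^^^^^^^^
    return _wrapfunc(a, 'argmax', axis=axis, out=out, **kwds)
    return bound(*args, **kwds)
ValueError: attempt to get argmax of an empty sequence
```

View pics/w1.png

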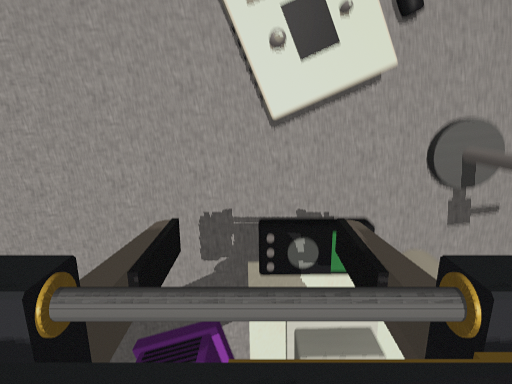

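The wrist view shows the base's −y end, with the pegs at (277,37) and (347,5). The clamp is above the frame, so I'll get closer.

Request:
{"method": "drive_tool", "body": {
  "grip": [9, 9, 9, 9, 9],
  "slide": [
    [1, 4, 0],
    [1, 4, 0],
    [1, 4, 0],
    [0, 3, 0],
    [0, 0, 0]
  ],
  "roll": [0.1, 0.1, 0.1, 0.1, 0]
}}

```text
time_s: 2.8
ee_pos: [0.5089, 0.1629, 0.2528]
orientation: [179.9, -0.2, 107.1]
ft_force: [0.6, -0.5, 0.1]
grip_width: 0.0901
```

```bash
cat > w.py <<'E'
import sys
from station import bot
from h import *
def look(n,k="w"):
    p,d=bot.snapshot(n);
    return p,d
s=bot.state()
c=bot.camera_params("wrist");p,d=bot.snapshot("wrist");print(s['ee_pos'],s['orientation'])
cv2.imwrite("pics/%s.png"%sys.argv[1],p[:,:,::-1]);W=cloud(d,c);np.savez(sys.argv[1]+".npz",p=p,W=W)
E
python3 w.py w2
python3 - <<'E'
from h import *
W=np.load("w2.npz")['W']
for nm,lo,hi in (("base",.04,.058),("clamp",.08,.095),("fin",.12,.14)):
  try:
    w=comp(W,lo,hi,(.35,.75),(.05,.45));print(nm,len(w),rect(w),np.median(w[:,2]))
  except Exception as e: print(nm,e)
E
```

```text
[0.50889634 0.16294912 0.25283767] [ 1.79948279e+02 -1.62685073e-01  1.07149897e+02]
base 20431 [531.5 219.3 150.4 272.8  17.2] 0.049118237754807004
clamp 9618 [519.8 257.7 100.1 100.2  17.3] 0.0870013244363266
fin 1023 [511.5 284.2  14.4  44.2  17.1] 0.13179879605099437
```

View pics/w2.png

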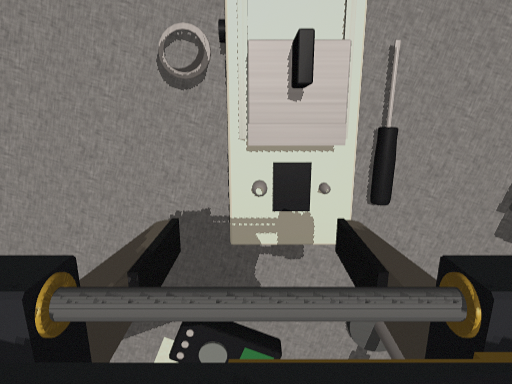

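Both pegs show here, at (259,188) and (325,188), and the fin is at (304,55). I'll extract the peg positions.

Run:
```python
from h import *
z=np.load("w2.npz");W=z['W']
for (u,v) in ((259,188),(325,188)):
    q=W[v-12:v+13,u-12:u+13]; m=(q[...,2]>.056)
    q=q[m]; print(len(q),rect(q),q[:,2].max())
    t=q[q[:,2]>.0655]; print(len(t),rect(t) if len(t)>3 else t)
```

```text
146 [502.6 183.8  17.3  91.2  17.6] 0.4142670095977158
36 [501.8 185.2  11.3  88.   17.2]
88 [538.  194.9  11.3 119.1  63.2] 0.4142670095977158
17 [536.9 196.9   5.6 115.5  61.6]
```

Run:
```python
from h import *
z=np.load("w2.npz");W=z['W'];o=[]
for (u,v) in ((259,188),(325,188)):
    q=W[v-12:v+13,u-12:u+13]; m=(q[...,2]>.058)&(q[...,2]<.075)
    q=q[m]; t=q[q[:,2]>.0655]; print(len(q),rect(q),len(t),rect(t)); o.append(rect(t)[:2])
o=np.array(o);print(o.mean(0),np.linalg.norm(o[1]-o[0]),np.degrees(np.arctan2(*(o[1]-o[0])[::-1])))
```

```text
138 [513.8 148.4  17.3  16.7  15. ] 33 [513.6 148.1  10.4  11.8  76.4]
80 [586.  170.9  11.1  11.2  39.2] 15 [585.9 170.8   4.1   5.    9.3]
[549.75 159.45] 75.7798126152341 17.43070161573407
```

Request:
{"method": "drive_tool", "body": {
  "grip": [6, 6, 6, 6, 6],
  "slide": [
    [0.1, 3, 0],
    [0.1, 4, 0],
    [0.1, 4, -2],
    [0, 1, -3],
    [0, 0, -4]
  ],
  "roll": [0, 0, 0, 0, 0]
}}

```text
time_s: 3.35
ee_pos: [0.5137, 0.2796, 0.1631]
orientation: [179.8, -0.0, 106.7]
ft_force: [0.7, 0.3, -0.0]
grip_width: 0.0599
```

Request:
{"method": "drive_tool", "body": {
  "grip": [6, 6, 6, 4, 1],
  "slide": [
    [0, 0, -3],
    [0, 0, -2],
    [0, 0, -0.5],
    [0, 0, 0],
    [0, 0, 0]
  ],
  "roll": [0, 0, 0, 0, 0]
}}

```text
time_s: 3.85
ee_pos: [0.5136, 0.2779, 0.1088]
orientation: [179.9, 0.0, 106.6]
ft_force: [0.2, -0.3, -0.7]
grip_width: 0.0457
```

Request:
{"method": "drive_tool", "body": {
  "grip": [1, 1, 1, 1, 1],
  "slide": [
    [0, 0, 0],
    [0, 0, 0],
    [0, 0, 0],
    [0, 0, 0],
    [0, 0, 0]
  ],
  "roll": [0.01, 0, 0, 0, 0]
}}

```text
time_s: 4.35
ee_pos: [0.5151, 0.2788, 0.1082]
orientation: [179.7, -0.1, 107.2]
ft_force: [6.6, 3.1, -3.1]
grip_width: 0.0138
```

Request:
{"method": "drive_tool", "body": {
  "grip": [1, 1, 1, 1, 1],
  "slide": [
    [-0.15, 0.5, 0],
    [-0.3, 0.95, 0],
    [-0.3, 0.95, 0],
    [-0.45, 1.45, 0],
    [-0.45, 1.45, 0]
  ],
  "roll": [0, 0, 0, 0, 0]
}}

```text
time_s: 4.85
ee_pos: [0.4992, 0.33, 0.1082]
orientation: [179.8, 0.1, 107.1]
ft_force: [7.2, -2.6, 0.0]
grip_width: 0.0134
```

Request:
{"method": "drive_tool", "body": {
  "grip": [1, 1, 5, 5, 5],
  "slide": [
    [-0.2, 0.7, 0],
    [0, 0, 0],
    [0, 0, 0],
    [0, 0, 0],
    [0, 0, 3]
  ],
  "roll": [0, 0, 0, 0, 0]
}}

```text
time_s: 5.35
ee_pos: [0.4917, 0.3359, 0.1344]
orientation: [-179.6, 0.1, 107.2]
ft_force: [-0.4, -0.0, 0.4]
grip_width: 0.0358
```

Request:
{"method": "drive_tool", "body": {
  "grip": [6, 8, 8, 8, 8],
  "slide": [
    [0, 0, 4],
    [0, 0, 5],
    [0, -3, 3],
    [0, -4.4, 2],
    [0, -4.4, 0]
  ],
  "roll": [0, 0, -0.13, -0.13, -0.13]
}}

```text
time_s: 5.85
ee_pos: [0.4948, 0.2201, 0.2808]
orientation: [179.7, -0.1, 84.7]
ft_force: [1.7, 0.1, -0.2]
grip_width: 0.0757
```

Request:
{"method": "drive_tool", "body": {
  "grip": [8, 8, 8, 8, 8],
  "slide": [
    [0, -4.4, 0],
    [0, -4.4, 0],
    [0, -4.4, 0],
    [0, -4.4, 0],
    [0, -4.4, 0]
  ],
  "roll": [-0.13, -0.13, -0.13, -0.13, -0.13]
}}

```text
time_s: 6.35
ee_pos: [0.4933, -0.0016, 0.2778]
orientation: [180.0, 0.0, 47.4]
ft_force: [1.0, 1.0, 0.7]
grip_width: 0.0801
```

Request:
{"method": "drive_tool", "body": {
  "grip": [8, 8, 8, 8, 8],
  "slide": [
    [0, -4.4, 0],
    [0, -4.4, 0],
    [0, -4.4, 0],
    [0, -4.4, 0],
    [0, -4.4, 0]
  ],
  "roll": [-0.13, -0.13, -0.13, -0.13, -0.13]
}}

```text
time_s: 6.85
ee_pos: [0.4934, -0.2214, 0.2777]
orientation: [-180.0, 0.0, 10.1]
ft_force: [1.4, -0.5, 0.4]
grip_width: 0.0799
```

Request:
{"method": "drive_tool", "body": {
  "grip": [8, 8, 8, 8, 8],
  "slide": [
    [-1, -3, 0],
    [-1, -2, 0],
    [-1, 0, 0],
    [0, 0, 0],
    [0, 0, 0]
  ],
  "roll": [-0.1, -0.08, -0.07, 0, 0]
}}

```text
time_s: 7.35
ee_pos: [0.4643, -0.2693, 0.2777]
orientation: [-180.0, -0.0, -3.8]
ft_force: [-1.2, 0.4, 0.8]
grip_width: 0.0798
```

```bash
python3 w.py w3
python3 - <<'E'
from h import *
W=np.load("w3.npz")['W']
for nm,lo,hi in (("foot",.017,.032),("box",.077,.095),("bar",.12,.14)):
  try:
    w=comp(W,lo,hi,(.45,.68),(-.36,-.18));print(nm,len(w),rect(w),np.median(w[:,2]))
  except Exception as e: print(nm,e)
E
```

```text
[ 0.46428391 -0.26925958  0.27771035] [-1.79983704e+02 -1.17854954e-02 -3.77093182e+00]
foot 2267 [ 556.3 -259.7  119.2  129.3   85.1] 0.02303896229484026
box 6774 [ 555.4 -272.9   86.   109.6   85.6] 0.08293810740742957
bar 1490 [ 555.9 -268.3   13.9   90.8   84.9] 0.1274192438121894
```

View pics/w3.png

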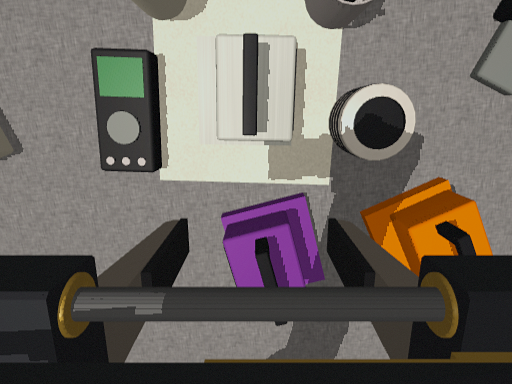

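The view shows the aluminium unit with its bar at (250,85). The wrist and top cameras agree to within a constant ~2–3 mm offset. Approaching the handle.

Request:
{"method": "drive_tool", "body": {
  "grip": [6, 6, 6, 6, 6],
  "slide": [
    [3, 0.1, 0],
    [4, 0, 0],
    [2.2, 0, -2],
    [0, 0, -4],
    [0, 0, -4]
  ],
  "roll": [-0.015, 0, 0, 0, 0]
}}

```text
time_s: 7.9
ee_pos: [0.558, -0.2676, 0.1767]
orientation: [-180.0, -0.1, -4.5]
ft_force: [-0.2, -0.2, -0.0]
grip_width: 0.0597
```

Request:
{"method": "drive_tool", "body": {
  "grip": [6, 6, 6, 4, 3],
  "slide": [
    [0, 0, -3],
    [0, 0, -2],
    [0, 0, -1.5],
    [0, 0, 0],
    [0, 0, 0]
  ],
  "roll": [0, 0, 0, 0, 0]
}}

```text
time_s: 8.4
ee_pos: [0.5568, -0.2687, 0.1132]
orientation: [180.0, -0.1, -4.7]
ft_force: [-0.8, -1.1, -0.6]
grip_width: 0.0464
```

Request:
{"method": "drive_tool", "body": {
  "grip": [1, 1, 1, 1, 1],
  "slide": [
    [0, 0, -0.1],
    [0, 0, 0],
    [0, 0, 0],
    [0, 0, 0],
    [0, 0, 0]
  ],
  "roll": [0, 0, 0, 0, 0]
}}

```text
time_s: 8.9
ee_pos: [0.5564, -0.2684, 0.1119]
orientation: [-180.0, -0.0, -4.8]
ft_force: [-0.0, 1.4, 1.9]
grip_width: 0.0137
```

Request:
{"method": "drive_tool", "body": {
  "grip": [1, 1, 1, 1, 1],
  "slide": [
    [0, 0, 0.5],
    [0, 0, 1],
    [0, 0, 2],
    [0, 0, 3],
    [0, 0, 3]
  ],
  "roll": [0, 0, 0, 0, 0]
}}

```text
time_s: 9.4
ee_pos: [0.5554, -0.269, 0.2074]
orientation: [-180.0, 0.1, -4.8]
ft_force: [1.8, -0.3, -4.7]
grip_width: 0.0139
```

Request:
{"method": "drive_tool", "body": {
  "grip": [1, 1, 1, 1, 1],
  "slide": [
    [0, 0, 2],
    [0, 1, 2],
    [0, 2, 1],
    [0, 3, 0],
    [0, 3, 0]
  ],
  "roll": [0, 0, 0.02, 0.03, 0.03]
}}

```text
time_s: 9.9
ee_pos: [0.5556, -0.1769, 0.2567]
orientation: [-180.0, 0.0, -0.1]
ft_force: [0.8, 1.1, -4.7]
grip_width: 0.0137
```

Request:
{"method": "drive_tool", "body": {
  "grip": [1, 1, 1, 1, 1],
  "slide": [
    [0, 3.5, 0],
    [0, 3.5, 0],
    [0, 3.5, 0],
    [0, 3.5, 0],
    [0, 3.5, 0]
  ],
  "roll": [0.03, 0.03, 0.03, 0.03, 0.03]
}}

```text
time_s: 10.4
ee_pos: [0.5549, -0.0013, 0.2563]
orientation: [-180.0, 0.1, 8.6]
ft_force: [1.4, -0.1, -4.2]
grip_width: 0.0138
```

Request:
{"method": "drive_tool", "body": {
  "grip": [1, 1, 1, 1, 1],
  "slide": [
    [0, 3.5, 0],
    [0, 3, 0],
    [0, 2, 0],
    [0, 1, 0],
    [0, 0, 0]
  ],
  "roll": [0.03, 0.03, 0.03, 0.03, 0]
}}

```text
time_s: 10.9
ee_pos: [0.5556, 0.0922, 0.2564]
orientation: [-180.0, 0.0, 15.5]
ft_force: [-1.0, 0.2, -4.8]
grip_width: 0.0137
```

Request:
{"method": "drive_tool", "body": {
  "grip": [1, 1, 1, 1, 1],
  "slide": [
    [-0.1, 2, 0],
    [-0.1, 2, 0],
    [-0.1, 1.5, 0],
    [0, 0.4, 0],
    [0, 0, -2]
  ],
  "roll": [0.03, 0, 0, 0, 0]
}}

```text
time_s: 11.4
ee_pos: [0.5551, 0.1509, 0.2389]
orientation: [180.0, -0.3, 17.0]
ft_force: [0.5, -0.1, -3.9]
grip_width: 0.0138
```

Run:
```python
from station import bot
from h import *
s=bot.state();print(s['ee_pos'],s['orientation'])
for n in ("top","scene"):
    c=bot.camera_params(n);p,d=bot.snapshot(n);cv2.imwrite(f"pics/{n}2.png",p[:,:,::-1]);W=cloud(d,c);np.savez(n+"2.npz",p=p,W=W)
    if n=="top": crop(p,130,240,155,235,7,"pics/top2c.png")
    else: crop(p,220,400,150,330,3,"pics/scene2c.png")
W=np.load("top2.npz")['W']
for nm,lo,hi in (("foot",.13,.165),("box",.19,.225),("clamp",.08,.095),("fin",.12,.14)):
  try:
    w=comp(W,lo,hi,(.4,.68),(.05,.45));print(nm,len(w),rect(w),np.median(w[:,2]))
  except Exception as e: print(nm,e)
```

```text
[0.55506271 0.15086202 0.23890199] [179.96674402  -0.33443957  17.03059874]
foot 81 [528.5 113.4  56.   52.7  17.2] 0.1517831443066937
box 157 [531.6 113.7  42.3  45.1  17.8] 0.21109402075625727
clamp 514 [500.7 324.7 100.7  80.9  17.4] 0.08872374224928303
fin 59 [495.1 341.5  14.1  43.3  17.3] 0.13266414458555253
```

View pics/top2c.png

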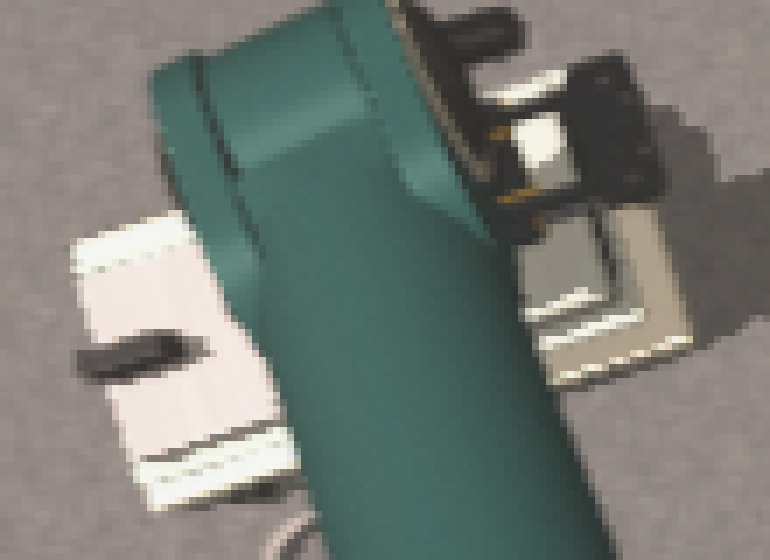

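View pics/scene2c.png

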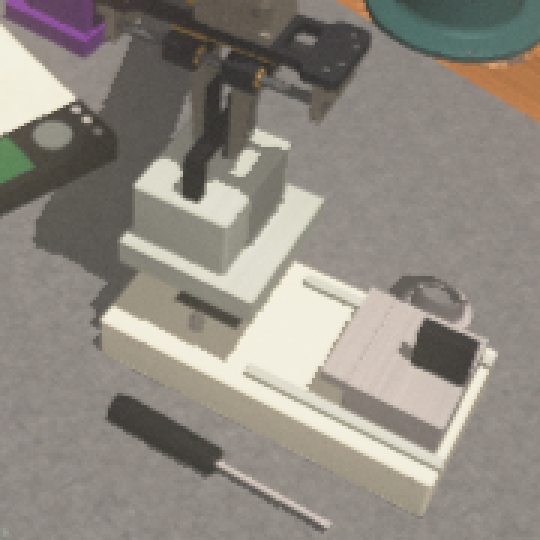

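The unit is held upright over the base, with its ledge towards the drawn-back clamp. I'll check its offset against the base in the scene camera.

Run:
```python
from h import *
a=np.radians(17.2);M=np.array([[np.cos(a),np.sin(a)],[-np.sin(a),np.cos(a)]])
def ext(f,nm,lo,hi,xr=(.38,.7),yr=(.02,.45)):
    W=np.load(f)['W'];w=comp(W,lo,hi,xr,yr);q=(w[:,:2]*1000)@M.T
    print(f,nm,len(w),"x",np.percentile(q[:,0],[.3,99.7]).round(1),"y",np.percentile(q[:,1],[.3,99.7]).round(1),rect(w),np.median(w[:,2]).round(4))
print("seat w",M@[549.8,159.5],"seat top",M@[551.9,156.])
ext("scene2.npz","ledge",.14,.158);ext("scene2.npz","boxtop",.2,.215);ext("scene2.npz","base",.042,.056)
ext("scene2.npz","clamp",.08,.093)
ext("top2.npz","foot",.14,.165)
z=np.load("scene0.npz")
from station import bot
np.savez("scene0w.npz",W=cloud(z['d'],bot.camera_params("scene")))
ext("scene0w.npz","base",.042,.056)
z=np.load("top0.npz");np.savez("top0w.npz",W=cloud(z['d'],bot.camera_params("top")))
ext("top0w.npz","base",.042,.056)
ext("w2.npz","base",.042,.056)
```

```text
seat w [572.37747748 -10.21338716] seat top [573.34858386 -14.17784833]
scene2.npz ledge 895 x [508. 639.] y [-69.7  50.4] [550.  160.2 133.2 120.4  16.8] 0.1451
scene2.npz boxtop 848 x [519.6 629.1] y [-64.5  19.9] [554.5 148.3 112.   84.7  17.3] 0.2047
scene2.npz base 3014 x [502.2 651.8] y [-81.1 216.2] [530.9 234.4 152.  298.9  17.2] 0.0491
scene2.npz clamp 1242 x [526.4 626.8] y [107.8 208.6] [503.9 321.6 101.7 101.2  17.4] 0.0871
top2.npz foot 76 x [510.5 566.1] y [-74.3 -21.8] [528.5 113.4  56.   52.7  17.2] 0.152
scene0w.npz base 4066 x [502.3 651.6] y [-81.5 215.9] [531.2 234.6 152.3 299.5  16.8] 0.0492
top0w.npz base 2160 x [499.4 648.9] y [-88.7 209.9] [529.7 228.2 152.9 301.   17.3] 0.0507
w2.npz base 20208 x [497.9 646.4] y [-83.2 187.5] [531.5 219.3 150.4 272.8  17.2] 0.0491
```

Request:
{"method": "drive_tool", "body": {
  "grip": [1, 1, 1, 1, 1],
  "slide": [
    [0, 0.1, -2],
    [0, 0, -1.5],
    [0, 0, -1],
    [0, 0, 0],
    [0, 0, 0]
  ],
  "roll": [0.004, 0, 0, 0, 0]
}}

```text
time_s: 12.0
ee_pos: [0.5533, 0.1509, 0.1918]
orientation: [180.0, -0.0, 17.2]
ft_force: [0.1, 0.8, -4.7]
grip_width: 0.0137
```

```bash
python3 w.py w4
cat > m.py <<'E'
import sys
from station import bot
from h import *
k=sys.argv[1]; dz=float(sys.argv[2])
s=bot.state();print(s['ee_pos'],s['orientation'],s['ft_force'])
a=np.radians(17.2);M=np.array([[np.cos(a),np.sin(a)],[-np.sin(a),np.cos(a)]])
print("tcp'",M@s['ee_pos'][:2]*1000)
def ext(f,nm,lo,hi,xr=(.38,.7),yr=(.02,.45)):
    W=np.load(f)['W'];w=comp(W,lo,hi,xr,yr);q=(w[:,:2]*1000)@M.T
    print(f,nm,len(w),"x",np.percentile(q[:,0],[.3,99.7]).round(1),"y",np.percentile(q[:,1],[.3,99.7]).round(1),rect(w),np.median(w[:,2]).round(4))
for n in ("top","scene"):
    c=bot.camera_params(n);p,d=bot.snapshot(n);W=cloud(d,c);np.savez(n+k+".npz",p=p,W=W)
    cv2.imwrite(f"pics/{n}{k}.png",p[:,:,::-1])
    if n=="scene": crop(p,220,400,150,330,4,f"pics/scene{k}c.png")
    for nm,lo,hi in (("foot",.016+dz,.034+dz),("boxtop",.076+dz,.094+dz),("base",.042,.058),("clamp",.08,.094)):
        try: ext(n+k+".npz",nm,lo,hi)
        except Exception as e: print(nm,"none")
E
python3 m.py 4 .075; python3 -c "
import cv2;a=cv2.imread('pics/w4.png');"
```

```text
[0.55333133 0.15092303 0.19182042] [ 1.79995799e+02 -3.09869455e-03  1.72124533e+01]
[0.55360106 0.15115089 0.1922529 ] [ 1.79996454e+02 -6.08319403e-02  1.72227025e+01] [-0.24842402 -0.35384776 -2.89023303]
tcp' [573.53964996 -19.3131206 ]
top4.npz foot 48 x [509.  525.8] y [-73.8 -24.3] [508.1 105.9  16.4  50.   20. ] 0.1045
top4.npz boxtop 128 x [519.1 560.2] y [-70.2 -29.2] [530.2 112.1  41.   41.5  19.1] 0.1643
top4.npz base 160 x [498. 525.] y [114.7 209.1] [440.3 305.6  28.   94.8  17.4] 0.0524
top4.npz clamp 586 x [524.  623.7] y [108.7 202.1] [502.6 318.7 101.   95.3  17.2] 0.0886
scene4.npz foot 893 x [510.7 641.8] y [-67.7  52.1] [552.2 162.3 134.  120.8  17.4] 0.1034
scene4.npz boxtop 927 x [521.9 632.1] y [-62.4  21.9] [556.2 151.  112.1  85.8  15.9] 0.1629
scene4.npz base 2518 x [502.6 651.9] y [-79.9 216.1] [530.6 235.  152.7 298.3  16.9] 0.0492
scene4.npz clamp 1255 x [525.8 626.8] y [107.7 208.6] [503.7 321.3 102.7 101.5  17. ] 0.087
```

View pics/scene4c.png

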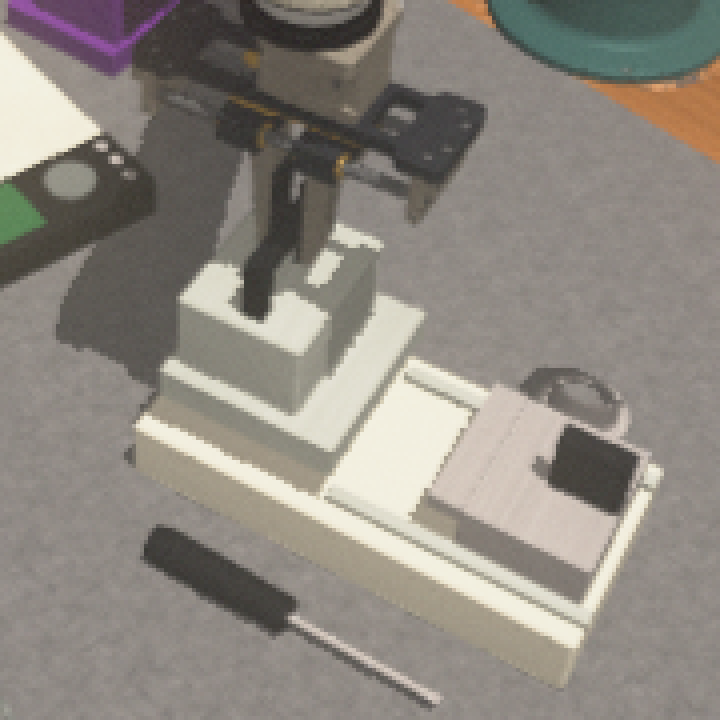

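View pics/w4.png

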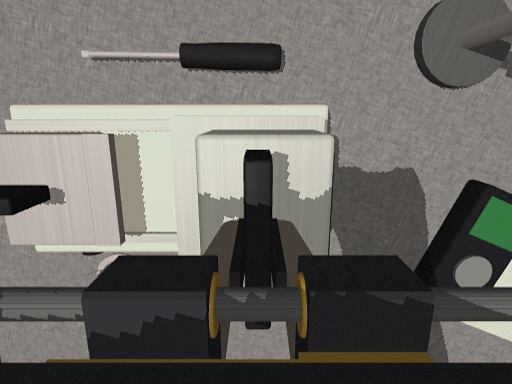

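All three cameras and the TCP agree to within 1 mm, so I'll lower gently and watch the force.

Request:
{"method": "drive_tool", "body": {
  "grip": [1, 1, 1, 1, 1],
  "slide": [
    [0, 0.05, -0.5],
    [0, 0, -0.5],
    [0, 0, -0.3],
    [0, 0, -0.3],
    [0, 0, 0]
  ],
  "roll": [0, 0, 0, 0, 0]
}}

```text
time_s: 12.65
ee_pos: [0.5527, 0.1514, 0.1749]
orientation: [-180.0, 0.1, 17.2]
ft_force: [0.2, -0.0, -4.8]
grip_width: 0.0137
```

Request:
{"method": "drive_tool", "body": {
  "grip": [1, 1, 1, 1, 1],
  "slide": [
    [0, 0, -0.3],
    [0, 0, -0.3],
    [0, 0, -0.3],
    [0, 0, -0.2],
    [0, 0, 0]
  ],
  "roll": [0, 0, 0, 0, 0]
}}

```text
time_s: 13.15
ee_pos: [0.5528, 0.1515, 0.1642]
orientation: [180.0, 0.0, 17.2]
ft_force: [-0.2, 0.4, -4.3]
grip_width: 0.0135
```

Request:
{"method": "drive_tool", "body": {
  "grip": [1, 1, 1, 1, 1],
  "slide": [
    [0, 0, -0.1],
    [0, 0, -0.1],
    [0, 0, -0.1],
    [0, 0, -0.05],
    [0, 0, 0]
  ],
  "roll": [0, 0, 0, 0, 0]
}}

```text
time_s: 13.65
ee_pos: [0.553, 0.152, 0.1618]
orientation: [-180.0, -0.0, 17.3]
ft_force: [-3.9, -0.2, 3.6]
grip_width: 0.0136
```

Contact at TCP z = 0.1618, where 0.162 was expected for fully home. Releasing.

Request:
{"method": "drive_tool", "body": {
  "grip": [2.5, 4, 5, 5, 5],
  "slide": [
    [0, 0, 0],
    [0, 0, 0],
    [0, 0, 0],
    [0, 0, 0],
    [0, 0, 2]
  ],
  "roll": [0, 0, 0, 0, 0]
}}

```text
time_s: 14.15
ee_pos: [0.5515, 0.1508, 0.1789]
orientation: [-180.0, 0.3, 17.2]
ft_force: [-0.2, 0.5, -0.3]
grip_width: 0.0496
```

Request:
{"method": "drive_tool", "body": {
  "grip": [5, 5, 5, 5, 5],
  "slide": [
    [0, 0, 3],
    [0, 0, 4],
    [0, 0, 4],
    [-3, 0, 0],
    [-4, 0, 0]
  ],
  "roll": [0, 0, 0, 0, 0]
}}

```text
time_s: 14.65
ee_pos: [0.484, 0.1516, 0.2921]
orientation: [-180.0, -0.2, 17.1]
ft_force: [-0.4, 0.3, -0.9]
grip_width: 0.0501
```

```bash
python3 m.py 5 .05; python3 w.py w5
python3 - <<'E'
from h import *
W=np.load("w5.npz")['W']
for nm,lo,hi in (("ledge",.065,.08),("boxtop",.125,.145),("bar",.17,.19),("base",.042,.056)):
    try:
        w=comp(W,lo,hi,(.4,.7),(.03,.4));print(nm,len(w),rect(w),np.median(w[:,2]))
    except Exception: print(nm,"none")
E
```

```text
[0.48398257 0.15162028 0.29212784] [-179.97911121   -0.18075855   17.14310312] [-0.39387298  0.3220626  -0.87997202]
tcp' [507.17340992   1.72203306]
top5.npz foot 50 x [509.4 638.6] y [-73.4 -61.5] [569.1 102.3 129.3  11.3  20.7] 0.0753
top5.npz boxtop 214 x [563.8 628.9] y [-68.7 -24.1] [582.8 131.5  67.1  45.1  16.6] 0.1348
top5.npz base 193 x [500.4 648.6] y [-89.  -50.6] [573.4  95.7 150.1  38.1  25.7] 0.0505
top5.npz clamp 25 x [586.8 623.5] y [192.1 202.7] [519.2 368.7  37.    9.7  10.8] 0.089
scene5.npz foot 844 x [510.5 641.1] y [-66.4  52.7] [551.3 162.4 133.4 121.4  17.3] 0.073
scene5.npz boxtop 969 x [521.1 630.8] y [-61.8  22.4] [556.  151.4 111.   84.8  16.9] 0.1327
scene5.npz base 2202 x [502.6 651.6] y [-81.4 216.2] [530.3 234.  152.9 299.5  17.2] 0.0495
scene5.npz clamp 1247 x [525.9 626.5] y [107.6 208.6] [502.7 321.1 103.9 101.4  17.1] 0.087
[0.47915726 0.15199726 0.29131725] [1.79951437e+02 8.81773622e-02 1.73878366e+01]
ledge 2774 [545.1 176.4 129.7  85.6  17.3] 0.07300558998622148
boxtop 7928 [554.3 147.2 109.3  86.5  17.2] 0.13292607492050046
bar 1873 [552.2 152.1  91.9  14.1  17.1] 0.17739163071289404
base 9622 [528.5 231.1 149.9 301.   17.5] 0.04913087314532663
```

View pics/scene5c.png

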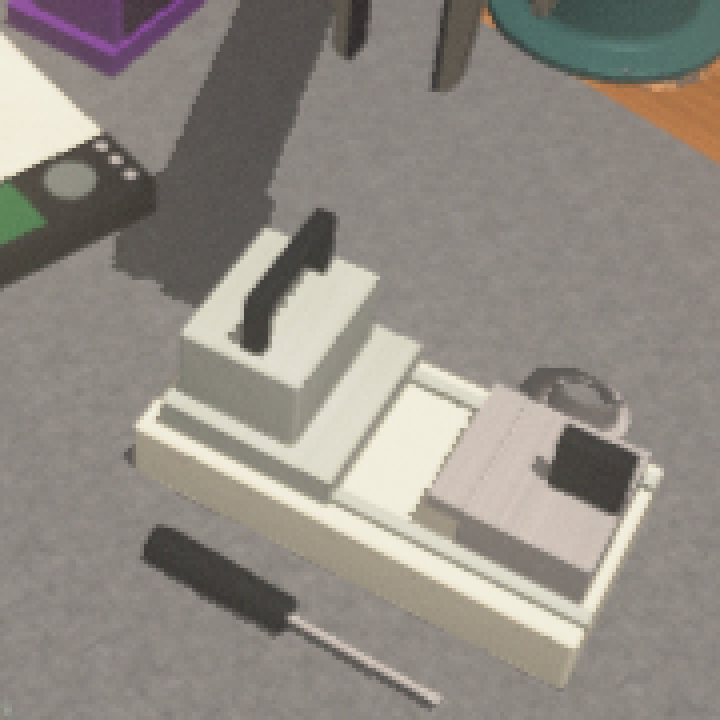

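The filter is seated: its foot top is 23.7 mm above the base, level, at yaw 17.2°. Now to the fin.

Request:
{"method": "drive_tool", "body": {
  "grip": [5, 5, 5, 5, 5],
  "slide": [
    [0, 2, 0],
    [0, 3, 0],
    [0, 4, 0],
    [0.5, 4, 0],
    [0.5, 3, 0]
  ],
  "roll": [0.13, 0.13, 0.13, 0.13, 0.13]
}}

```text
time_s: 15.3
ee_pos: [0.4939, 0.3142, 0.291]
orientation: [-180.0, -0.1, 54.8]
ft_force: [-0.4, 0.8, 1.2]
grip_width: 0.0502
```

Request:
{"method": "drive_tool", "body": {
  "grip": [5, 5, 5, 5, 5],
  "slide": [
    [0.5, 3, 0],
    [0, 0, 0],
    [0, 0, -3],
    [0, 0, -3],
    [0, 0, -3]
  ],
  "roll": [0.13, 0.13, 0.13, 0.13, 0.13]
}}

```text
time_s: 15.8
ee_pos: [0.4994, 0.3417, 0.1998]
orientation: [180.0, -0.0, 92.0]
ft_force: [0.4, 0.7, -0.2]
grip_width: 0.0497
```

Request:
{"method": "drive_tool", "body": {
  "grip": [5, 5, 5, 5, 5],
  "slide": [
    [0, 0, -2],
    [0, 0, 0],
    [0, 0, 0],
    [0, 0, 0],
    [0, 0, 0]
  ],
  "roll": [0.13, 0.13, 0, 0, 0]
}}

```text
time_s: 16.3
ee_pos: [0.4988, 0.3418, 0.1815]
orientation: [179.9, -0.0, 106.5]
ft_force: [0.3, -0.5, -0.5]
grip_width: 0.0497
```

Request:
{"method": "drive_tool", "body": {
  "grip": [5, 5, 5, 5, 5],
  "slide": [
    [-0.25, -0.05, -2.5],
    [0, 0, -2.5],
    [0, 0, -1.6],
    [0, 0, -0.7],
    [0, 0, 0]
  ],
  "roll": [0.01, 0, 0, 0, 0]
}}

```text
time_s: 16.8
ee_pos: [0.4954, 0.341, 0.1076]
orientation: [-180.0, 0.0, 107.2]
ft_force: [0.0, -0.0, 0.8]
grip_width: 0.05
```

Request:
{"method": "drive_tool", "body": {
  "grip": [3, 1, 1, 1, 1],
  "slide": [
    [0, 0, 0],
    [0, 0, 0],
    [0, 0, 0],
    [0, 0, 0],
    [0, 0, 0]
  ],
  "roll": [0, 0, 0, 0, 0]
}}

```text
time_s: 17.3
ee_pos: [0.4958, 0.3411, 0.1085]
orientation: [180.0, -0.0, 107.2]
ft_force: [-0.3, -0.8, 3.1]
grip_width: 0.0136
```

Request:
{"method": "drive_tool", "body": {
  "grip": [1, 1, 1, 1, 1],
  "slide": [
    [0.15, -0.5, 0],
    [0.3, -0.95, 0],
    [0.4, -1.3, 0],
    [0.4, -1.3, 0],
    [0.3, -0.95, 0]
  ],
  "roll": [0, 0, 0, 0, 0]
}}

```text
time_s: 17.8
ee_pos: [0.5116, 0.2901, 0.1085]
orientation: [180.0, -0.0, 107.1]
ft_force: [-0.0, 4.1, 2.1]
grip_width: 0.0138
```

Request:
{"method": "drive_tool", "body": {
  "grip": [1, 1, 1, 1, 1],
  "slide": [
    [0.2, -0.65, 0],
    [0.15, -0.5, 0],
    [0.1, -0.3, 0],
    [0.06, -0.2, 0],
    [0, 0, 0]
  ],
  "roll": [0, 0, 0, 0, 0]
}}

```text
time_s: 18.3
ee_pos: [0.5165, 0.2743, 0.1084]
orientation: [180.0, 0.0, 107.2]
ft_force: [0.1, 2.4, 5.3]
grip_width: 0.0137
```

Request:
{"method": "drive_tool", "body": {
  "grip": [1, 1, 1, 1, 1],
  "slide": [
    [0.06, -0.2, 0],
    [0.06, -0.2, 0],
    [0.03, -0.1, 0],
    [0, 0, 0],
    [0, 0, 0]
  ],
  "roll": [0, 0, 0, 0, 0]
}}

```text
time_s: 18.8
ee_pos: [0.5178, 0.2702, 0.1084]
orientation: [180.0, -0.0, 107.2]
ft_force: [0.2, 3.9, 5.4]
grip_width: 0.0132
```

Request:
{"method": "drive_tool", "body": {
  "grip": [1, 1, 1, 1, 1],
  "slide": [
    [0.06, -0.2, 0],
    [0.03, -0.1, 0],
    [0.03, -0.1, 0],
    [0, 0, 0],
    [0, 0, 0]
  ],
  "roll": [0, 0, 0, 0, 0]
}}

```text
time_s: 19.3
ee_pos: [0.5178, 0.27, 0.1085]
orientation: [179.9, -0.3, 107.3]
ft_force: [-0.9, 11.6, 1.4]
grip_width: 0.0137
```

The position has stopped moving and the force rose to 11.6 N, so the clamp is at its stop. I'll release and check.

Request:
{"method": "drive_tool", "body": {
  "grip": [3, 5, 5, 5, 5],
  "slide": [
    [0, 0, 0],
    [0, 0, 0],
    [0, 0, 0],
    [0, 0, 2],
    [0, 0, 3]
  ],
  "roll": [0, 0, 0, 0, 0]
}}

```text
time_s: 19.8
ee_pos: [0.5177, 0.2635, 0.1565]
orientation: [-179.7, 0.1, 107.1]
ft_force: [0.4, -0.3, -0.7]
grip_width: 0.0493
```

Request:
{"method": "drive_tool", "body": {
  "grip": [5, 5, 5, 5, 5],
  "slide": [
    [0, 0, 4],
    [0, 0, 4],
    [0, 0, 4],
    [-3, 3, 2],
    [-4, 3, 0]
  ],
  "roll": [0, 0, 0, 0, 0]
}}

```text
time_s: 20.3
ee_pos: [0.4512, 0.3254, 0.3009]
orientation: [179.7, -0.0, 106.8]
ft_force: [-0.8, 1.8, -0.1]
grip_width: 0.05
```

Request:
{"method": "drive_tool", "body": {
  "grip": [5, 5, 5, 5, 5],
  "slide": [
    [-4, 4, 0],
    [-3, 4, 0],
    [0, 4, 0],
    [0, 2, 0],
    [0, 0, 0]
  ],
  "roll": [0, 0, 0, 0, 0]
}}

```text
time_s: 20.8
ee_pos: [0.3823, 0.4627, 0.2974]
orientation: [-179.9, -0.0, 107.4]
ft_force: [0.5, 0.5, -0.4]
grip_width: 0.0502
```

```bash
python3 m.py 6 .05
```

```text
[0.38234555 0.46268568 0.29735653] [-1.79913229e+02 -2.45613973e-02  1.07364491e+02] [ 0.54621284  0.50229546 -0.38614629]
tcp' [502.06630928 328.93096193]
top6.npz foot 170 x [508.7 602.8] y [-73.2  48.5] [523.7 143.6  95.8 120.8   1.4] 0.0745
top6.npz boxtop 639 x [518.8 628.4] y [-69.4  16.5] [555.9 144.5 110.2  86.7  17.1] 0.1348
top6.npz base 1331 x [499.4 649.2] y [-88.8 210.4] [530.4 228.7 150.9 301.4  17.1] 0.051
top6.npz clamp 697 x [524.3 623.9] y [ 27.9 129.1] [525.6 243.6 100.  104.3  16.9] 0.0884
scene6.npz foot 664 x [510.6 641.7] y [-66.6 133.9] [579.3 217.6 161.6 159.8  69. ] 0.0734
scene6.npz boxtop 968 x [521.8 631.1] y [-61.9  22.4] [556.2 151.6 111.4  85.   17.1] 0.1327
scene6.npz base 2652 x [502.6 652. ] y [-80.7 216.2] [531.2 234.4 152.2 299.4  17.2] 0.0494
scene6.npz clamp 1141 x [525.4 626.9] y [ 33.2 134.6] [525.  250.3 103.6 102.2  17. ] 0.0869
```

View pics/scene6c.png

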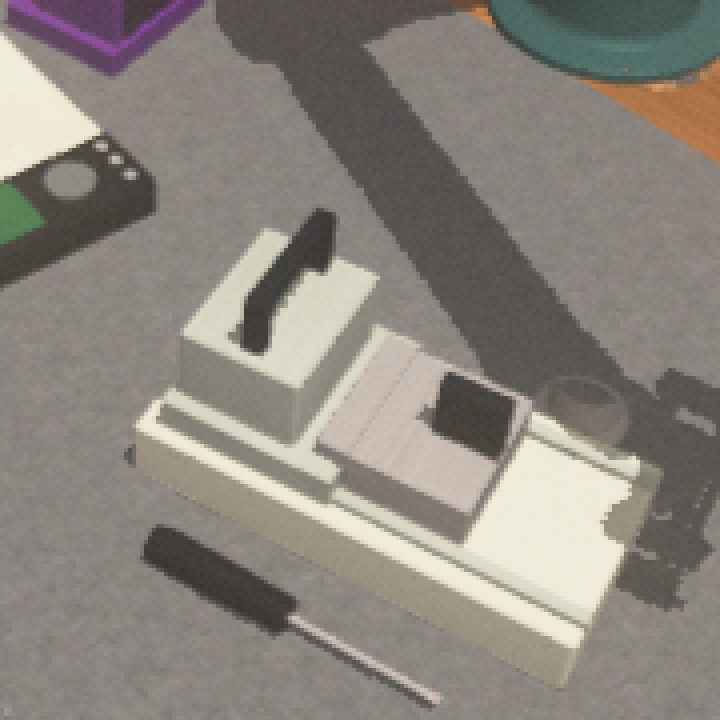

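View pics/top6.png

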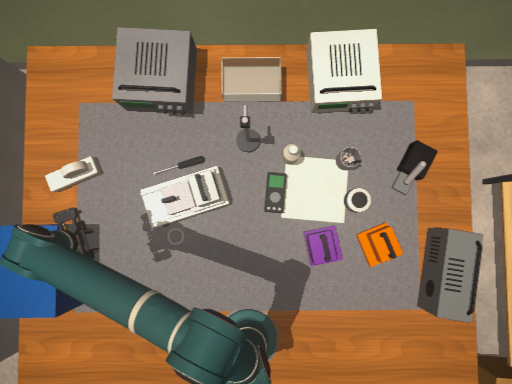

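The lip overlaps the seated foot by about 19 mm, the filter has not moved, and the other objects are where they were. Handing in.

```bash
python3 -c "
from station import bot
print(bot.state()['qd'].round(2), bot.sign_off())"
```

```text
the job is handed in; nothing more can be done
[ 1.4  -0.92  0.3   0.55 -0.1  -0.11 -0.01] None
```

The filter unit is back on its pegs with the clamp at its stop. I handed the job in at about 21 s of the 64 s allowed; hand-in gives no verdict.

**What I did:** The clamp was too far forward to seat the filter, so I drew it back about 63 mm first. I then lifted the bare aluminium filter by its handle, carried it upright to the base and lowered it onto the pegs, with its ledge towards the clamp. There was no contact force until it touched down. Last, I slid the clamp forward until it stopped moving and the push force rose to about 12 N.

**Last checks:**
- **Seating:** the top of the foot is about 24 mm above the base top, so the unit is fully home. It is level and square with the base (17.2°), and it did not move when the clamp closed.
- **Clamp:** it travelled about 74 mm to the stop, and its lip covers the ledge by about 19 mm (18 mm expected).
- **Bench:** in the last top view nothing else looks moved, by eye. The arm stayed well clear of the stand and ended up touching nothing.

**Disagreement:** the cameras differ from one another by up to about 8 mm in absolute position. I relied on offsets measured within each camera; just before lowering, these and the arm's own position agreed to about 1 mm.

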